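# Nest the probe caps

### The arm

A 6-joint arm with a two-finger parallel gripper is mounted at the origin on the work surface. World frame = base frame: x ahead of the robot, y to its left, z up, the work surface at z = 0. Lengths are in m, angles in degrees, forces in N, time in s.
With the tool pointing down it reaches from about 0.4 to 0.825 m from the base axis. Payload 7 kg.
Tool frame: the origin (TCP) lies on the centre line of the jaws, within the pads' length; the fingertips stand 22 mm ahead of it and the grasp point (between the pads) lies 3 mm ahead of it; z points along the fingers, y is the line along which they close (so a half turn about z gives the same grasp; the last joint's range is limited). The gripper opens to 88 mm and grips with 3 to 60 N. Pads are 19 mm wide; open, the fingers measure 130 mm over their backs; the gripper's body (78 mm by 193 mm) begins 47 mm behind the grasp point.
Start: joints at [92.309, 20.546, 0.682, 0, -70.136, -16.507], TCP at [0.166, 0.654, 0.249] pointing down, gripper open.
Joint ranges: [-176.03, 176.03], [-82.01, 121.73], [-58.28, 71.71], [-173.87, 95.51], [-174.79, -0.11], [-173.66, 173.66]. Speed limits (degrees/s): [136.94, 136.94, 172.46, 180, 180, 180].

### API

Orientations are given as [roll, pitch, yaw] about the fixed x, y, z axes, in that order (R = Rz(yaw) Ry(pitch) Rx(roll)).
In Python, from plant import get_state, cams, r gives the robot as it stands.
- The arm moves only by the tool apply_moves, never from a script. Its argument "targets" is a list of rows, each an object with "dp": the shift along the world's x, y, z in m, a list of three; "yaw": the turn about the world's z in degrees. In form: [{"dp": [x, y, z], "yaw": yaw}, ...]. A call has 1 to 20 rows; each row is the pose to reach, as a shift and turn from the pose commanded when the call began; what a row does not reach only later rows make up. A row lasts 1/12 s, in which the tool goes at most 41.7 mm and 7.16 degrees, less where a joint would pass 70% of its speed; a pose out of reach is approached as far as the arm can. A call with a gripper value outside its range is refused whole. "grip" is the gripper command: -1 is fully open, 1 is shut, values between are in proportion, set as the call begins (left out, the last holds). The fingers move at their own pace and stop on an object; "squeeze" is the grip in N (left out, the last holds). Time passes only in rows, so rows that repeat a pose let the fingers close. It gives the time, the measured TCP pose, the force, the opening and the grip force at its end, in the units of the state.
- get_state(): the state, without advancing time (a new reading comes with each control period).
- cams.capture(name): name is "scene" or "top" or "wrist"; returns a dict with "image" (400x640x3 uint8, red, green, blue), "range_z" (400x640 float32, m along the optical axis (not along the pixel's ray), 0 where there is no reading), "fx", "fy", "cx", "cy" (pixels), "R" (3x3) and "t" (3): a world point X has camera coordinates R X + t; the wrist camera has in their place "T_tool_cam" (4x4, takes a point from camera to tool coordinates, whose origin is the TCP and whose axes are the flange's). Camera axes: x right, y down, z forward; pixel columns grow to the right and rows downward; lengths in m; the calibration is good to about 2 mm. A picture is of the moment at which its call begins: read the wrist's pose just before it.
- r.close_job(): hands the job in; it is judged then, once.
The state is a dict: "time_s": time; "joints": joint angles; "qd": joint speeds; "joint_torque": joint torques, N m; "tcp_pos": TCP position; "eef_rot": TCP orientation; "contact_force": force on the tool from outside, world axes, zero at the start; "moment": the same for the moment, N m; "gripper_width": finger opening in m; "gripper_force": force on a finger pad.
Only numpy, scipy, OpenCV 4.12 (cv2) and the standard library are available. Lean on these libraries where they do the work, as an engineer would, in place of code of your own. Each camera call takes 0.05 s, during which the arm holds its last target. There are 200 camera calls.

### The job

Put away the three empty white probe caps by nesting them on the bench: stand the middle-sized cap inside the wide low one, and the slim tall cap inside the middle-sized one, all upright and down on the floor of the cap that holds them. Leave the wide cap about where it stands, and do not knock over the closed white sensor with the black top.

Things in the scene. Friction and masses are not known exactly. Their poses are not given: they have to be found in the camera images.
- wide_center (a point): Wide low cap, stays in place: white plastic round open-topped cap, standing closed end down: outside diameter 104 mm at the rim, 100 mm at the foot, 45 mm high, wall 4 mm, floor 5 mm thick, inside diameter 92 mm at the floor. Point: on its axis, 22.5 mm above its underside; z up its axis. 0.3 kg, loose.
- middle_center (a point): Middle-sized cap: white plastic round open-topped cap, standing closed end down: outside diameter 62 mm at the rim, 58 mm at the foot, 85 mm high, wall 4 mm, floor 5 mm thick, inside diameter 50 mm at the floor. Point: on its axis, 42.5 mm above its underside; z up its axis. 0.14 kg. When nested its upper 45 mm stand above the wide rim: grip it across the outside there, lower down fingers have no room.
- slim_center (a point): Slim tall cap: white plastic round open-topped cap, standing closed end down: outside diameter 36 mm at the rim, 32 mm at the foot, 125 mm high, wall 4 mm, floor 5 mm thick, inside diameter 24 mm at the floor. Point: on its axis, 62.5 mm above its underside; z up its axis. 0.1 kg. When nested its upper 45 mm stand above the middle rim: grip it across the outside there, lower down fingers have no room.
- sensor_center (a point): Bystander: closed white cylinder, standing, 73 mm in diameter, 124 mm high, flat black top with three small sockets; 0.6 kg, loose. Point: on its axis, 56 mm above its underside; z up. Also about, not listed: a dark steel ring (80 mm across, 26 mm high) and a grey square tray (92 mm, 34 mm high). All six pieces stand at least 125 mm apart, centre to centre.
Not all that is in view belongs to the job. Leave any orange look-alike of the part that bears slim_center alone. Leave any blue look-alike of the part that bears middle_center alone.

How it is judged (in metres and radians):
At the end, for the whole second after the job is handed in: Middle cap in the wide one (axes within 24 mm), slim cap in the middle one (axes within 18 mm), each within 7 mm of resting on the floor inside; all three upright within about 10 degrees and at rest; the wide cap within 60 mm of its start (horizontal distance between middle_center and wide_center below 0.024 m and z of middle_center in the frame of wide_center between 0.018 and 0.032 m and horizontal distance between slim_center and middle_center below 0.018 m and z of slim_center in the frame of middle_center between 0.018 and 0.032 m and angle between each of wide_center, middle_center, slim_center's own z axis and vertical below 0.17 rad and distance of wide_center from where it was at the start of the episode below 0.06 m and linear speed of each of wide, middle, slim below 0.02 m/s); the robot touches nothing.
It fails at once if the sensor is knocked over (tilted by more than 30 degrees) (angle between sensor_center's own z axis and vertical above 0.52 rad).
It also fails if it takes over 61 s, if anything falls off the work surface, if the arm or the gripper's body presses on something with over 40 N, if the wrist force passes 120 N, or if a joint passes its speed limit or range.

## Working session

There is one attempt and no reset: what is moved stays moved. The work goes in short steps, Python scripts to look and compute and a tool call to move; the robot and the scene stay as the last step left them, time stands still between calls to the robot, and variables do not carry over. Pictures are saved under pics/ and viewed, at most 10 in all, crops included, and the job is handed in when it is done.

Besides the shell and the picture viewer there is one more tool, called after "Request:" as a command line: name --argument value ..., lists and objects as JSON in quotes. apply_moves: Moves the arm, as the interface text tells. Its arguments: {"type":"object","properties":{"targets":{"type":"array","items":{"type":"object","properties":{"dp":{"type":"array","items":{"type":"number"}},"yaw":{"type":"number"}}}},"grip":{"type":"number"},"squeeze":{"type":"number"}},"required":["targets"]}

```bash
mkdir -p pics; ls; python3 - <<'E'
from plant import get_state, cams, r
import cv2, numpy as np
s=get_state(); print(s)
ims=[]
for n in ["scene","top"]:
    c=cams.capture(n); np.savez(f"{n}.npz",**c); cv2.imwrite(f"pics/{n}0.png",c["image"][:,:,::-1])
    print(n,c["fx"],c["cx"],c["cy"],-c["R"].T@c["t"],(c["range_z"]>0).mean())
E
```

```text
pics
{'time_s': 0.0, 'joints': array([ 9.23095907e+01,  2.05923673e+01,  6.34338480e-01, -1.94088217e-02,
       -7.01353889e+01, -1.65072916e+01]), 'qd': array([-0.0249497 , -0.04516374,  0.00521626, -0.02668305, -0.06495513,
       -0.04823099]), 'joint_torque': array([ 1.57304448e-04, -5.82718956e+01,  2.93048841e+01,  6.99746355e+00,
        6.73916191e-03, -1.53012897e-04]), 'tcp_pos': array([0.16546753, 0.65394718, 0.24761866]), 'eef_rot': array([ 1.79905248e+02, -9.05247805e-03, -1.42043034e+01]), 'contact_force': array([ 0.57565496, -0.06080404, -0.85742234]), 'moment': array([-0.01792132,  0.01905693,  0.0148542 ]), 'gripper_force': 0.0, 'gripper_width': 0.0876527113153683}
scene 429.61504393994034 320.0656978449532 196.59129044087226 [0.79990997 0.39124598 0.78477566] 0.99594921875
top 479.04903567681225 321.91077443363076 200.20214774679755 [ 0.47575154 -0.00664782  0.95137802] 0.995984375
```

View pics/scene0.png

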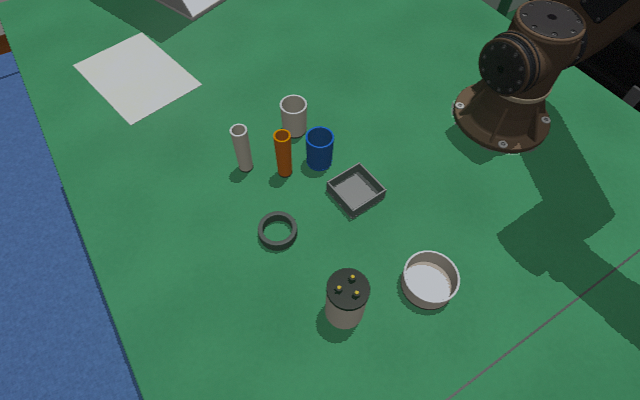

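View pics/top0.png

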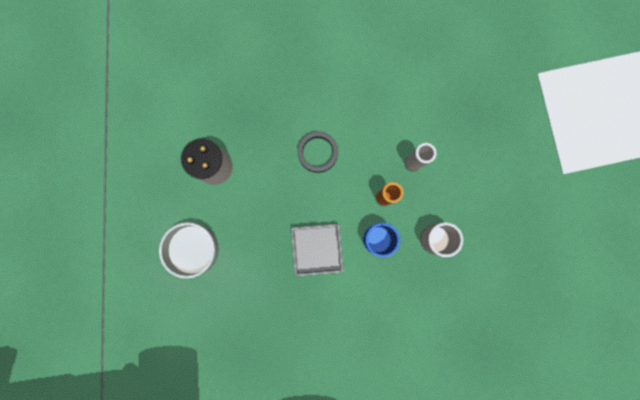

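Both views agree:
- **Top view:** the white slim cap is at (425,154) with its orange look-alike at (392,194). The white middle cap is at (442,240) with its blue look-alike at (382,240). The wide cap is at (188,250), the sensor with the black top at (203,158), the ring at (318,152) and the tray at (317,249).
- **Scene view:** slim is at (240,130), orange (283,150), middle (294,105), blue (319,148), wide (430,280) and sensor (347,300).

The white ones fit the description; I'll confirm them in an enlarged crop and measure the rims.

```bash
cat > h.py <<'E'
import numpy as np, cv2
def cloud(c,R=None,t=None):
    R=c["R"] if R is None else R; t=c["t"] if t is None else t
    v,u=np.mgrid[0:400,0:640]; z=c["range_z"]
    P=np.stack([(u-c["cx"])/c["fx"]*z,(v-c["cy"])/c["fy"]*z,z],-1)
    return (P-t)@R
def rim(c,uv,rad,h,tol=.006,**k):
    W=cloud(c,**k); v,u=np.mgrid[0:400,0:640]
    m=(np.hypot(u-uv[0],v-uv[1])<rad)&(c["range_z"]>0)&(abs(W[...,2]-h)<tol)
    p=W[m]
    A=np.c_[2*p[:,:2],np.ones(len(p))]; s=np.linalg.lstsq(A,(p[:,:2]**2).sum(1),rcond=None)[0]
    (x,y),R=cv2.minEnclosingCircle(p[:,:2].astype(np.float32))
    return len(p),np.round(s[:2],4),round(float(np.sqrt(s[2]+s[:2]@s[:2])),4),np.round([x,y,R],4),round(float(np.median(p[:,2])),4)
E
python3 - <<'E'
from h import *
D={"wide":(.045,(188,250),(430,280),36),"middle":(.085,(442,240),(294,105),24),"slim":(.125,(425,154),(240,132),16),"blue":(.085,(382,240),(319,140),20),"orange":(.125,(392,194),(283,136),15),"sensor":(.124,(203,158),(347,288),26)}
for i,n in enumerate(["top","scene"]):
    c=dict(np.load(n+".npz"))
    for k,d in D.items(): print(n,k,*rim(c,d[1+i],d[3],d[0]))
    if i==0: cv2.imwrite("pics/crop1.png",cv2.resize(c["image"][130:270,360:480,::-1],None,fx=4,fy=4,interpolation=cv2.INTER_CUBIC))
E
```

```text
top wide 430 [0.4476 0.2456] 0.0495 [0.4475 0.2463 0.0522] 0.0444
top middle 269 [ 0.4606 -0.2314] 0.0287 [ 0.4609 -0.2321  0.0315] 0.0846
top slim 155 [ 0.6122 -0.1914] 0.0158 [ 0.6125 -0.192   0.018 ] 0.1246
top blue 247 [ 0.4619 -0.1179] 0.0287 [ 0.4618 -0.1182  0.0309] 0.0847
top orange 144 [ 0.5441 -0.1324] 0.0158 [ 0.5449 -0.1327  0.0182] 0.1243
top sensor 123 [0.6099 0.2029] 0.0172 [0.6101 0.2032 0.0226] 0.1224
scene wide 431 [0.4487 0.244 ] 0.0497 [0.448  0.2435 0.0526] 0.0431
scene middle 161 [ 0.462  -0.2334] 0.0288 [ 0.4618 -0.2332  0.0322] 0.0831
scene slim 113 [ 0.6136 -0.1932] 0.016 [ 0.6133 -0.1938  0.0184] 0.123
scene blue 187 [ 0.4632 -0.1196] 0.0287 [ 0.4626 -0.12    0.0314] 0.0832
scene orange 109 [ 0.5453 -0.1337] 0.0159 [ 0.5449 -0.1342  0.0184] 0.1231
scene sensor 138 [0.611  0.2014] 0.0173 [0.6105 0.2007 0.0227] 0.1212
```

View pics/crop1.png

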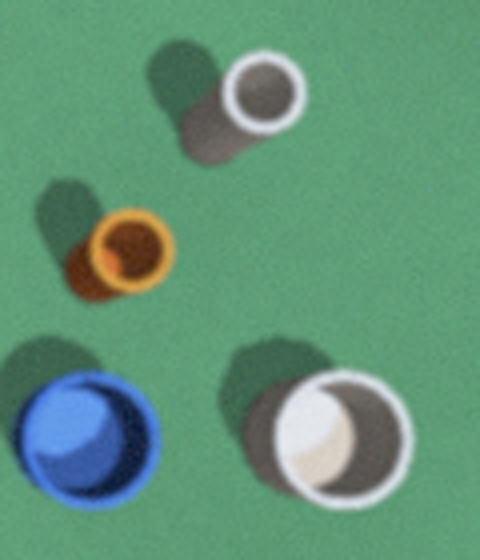

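The crop confirms it: the white slim cap is at the top right of the crop and the white middle cap at the bottom right, with the orange and blue look-alikes to the left. Rims measured in both views agree with each other and with the given sizes:

| Cap | x | y |
|---|---|---|
| wide | 0.448 | 0.245 |
| middle | 0.461 | -0.232 |
| slim | 0.613 | -0.192 |

Closing along world x (yaw -90) clears the neighbouring pieces for all three. I'll go above the middle cap.

Request:
apply_moves --targets '[{"dp":[0.334,-0.404,0],"yaw":-7},{"dp":[0.334,-0.404,0],"yaw":-14},{"dp":[0.334,-0.404,0],"yaw":-21},{"dp":[0.334,-0.404,0],"yaw":-28},{"dp":[0.334,-0.404,0],"yaw":-35},{"dp":[0.334,-0.404,0],"yaw":-42},{"dp":[0.334,-0.404,0],"yaw":-49},{"dp":[0.334,-0.404,0],"yaw":-56},{"dp":[0.334,-0.404,0],"yaw":-63},{"dp":[0.334,-0.404,0],"yaw":-70},{"dp":[0.334,-0.404,0],"yaw":-75.8},{"dp":[0.334,-0.404,0],"yaw":-75.8},{"dp":[0.334,-0.404,0],"yaw":-75.8},{"dp":[0.295,-0.886,0],"yaw":-75.8},{"dp":[0.295,-0.886,0],"yaw":-75.8},{"dp":[0.295,-0.886,0],"yaw":-75.8},{"dp":[0.295,-0.886,0],"yaw":-75.8},{"dp":[0.295,-0.886,0],"yaw":-75.8},{"dp":[0.295,-0.886,0],"yaw":-75.8},{"dp":[0.295,-0.886,0],"yaw":-75.8}]' --grip -1

```text
time_s: 1.77
tcp_pos: [0.4751, -0.0422, 0.2486]
eef_rot: [-180.0, 0.0, -90.0]
contact_force: [0.6, -0.2, -0.1]
gripper_width: 0.088
gripper_force: 0.0
```

Request:
apply_moves --targets '[{"dp":[-0.0155,-0.191,0],"yaw":0},{"dp":[-0.0155,-0.191,0],"yaw":0},{"dp":[-0.0155,-0.191,0],"yaw":0},{"dp":[-0.0155,-0.191,0],"yaw":0},{"dp":[-0.0155,-0.191,0],"yaw":0},{"dp":[-0.0155,-0.191,0],"yaw":0},{"dp":[-0.0155,-0.191,0],"yaw":0},{"dp":[-0.0155,-0.191,0],"yaw":0}]'

```text
time_s: 2.43
tcp_pos: [0.4602, -0.2312, 0.2482]
eef_rot: [180.0, 0.0, -90.0]
contact_force: [0.4, 0.2, 0.5]
gripper_width: 0.0876
gripper_force: 0.0
```

```bash
cat >> h.py <<'E'
from scipy.spatial.transform import Rotation as Ro
def wrist(name=None):
    from plant import get_state, cams
    s=get_state(); c=cams.capture("wrist")
    T=np.eye(4); T[:3,:3]=Ro.from_euler("xyz",s["eef_rot"],degrees=True).as_matrix(); T[:3,3]=s["tcp_pos"]
    M=np.linalg.inv(T@np.array(c["T_tool_cam"])); c["R"]=M[:3,:3]; c["t"]=M[:3,3]
    if name: cv2.imwrite(f"pics/{name}.png",c["image"][:,:,::-1])
    return s,c
def at(c,xyz):
    p=c["R"]@np.array(xyz)+c["t"]; return (c["fx"]*p[0]/p[2]+c["cx"],c["fy"]*p[1]/p[2]+c["cy"]),c["fx"]/p[2]
E
python3 - <<'E'
from h import *
s,c=wrist("w1"); uv,k=at(c,(.461,-.232,.085)); print(s["time_s"],s["tcp_pos"],s["joints"],uv,k)
print(rim(c,uv,.045*k,.085))
E
```

```text
2.4333 [ 0.46023774 -0.23124036  0.24818852] [-4.82603021e+00  5.43797051e+00 -1.92193571e+01 -1.76124510e-02
 -6.53838649e+01  4.78438355e+00] (np.float64(317.2715045576149), np.float64(183.56720991517915)) 905.4703684492682
(642, array([ 0.4606, -0.2337]), 0.0286, array([ 0.4603, -0.233 ,  0.0311]), 0.0833)
```

View pics/w1.png

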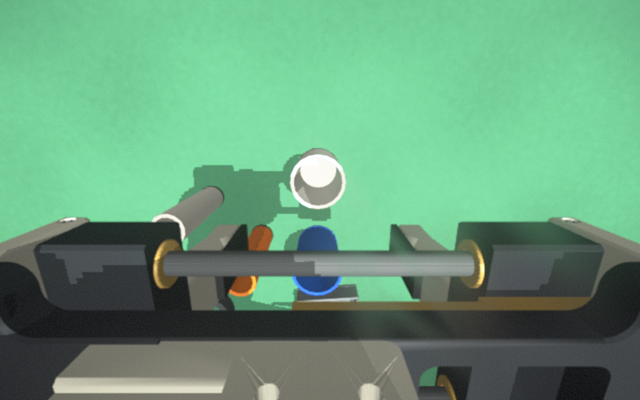

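The wrist picture shows the white middle cap at (317,180), which is where the estimate predicted; the blue cap lies at (317,260), beyond the jaws. The wrist fit gives (0.461,-0.233). I'll descend and grip.

Request:
apply_moves --targets '[{"dp":[0,-0.001,-0.04],"yaw":0},{"dp":[0,-0.001,-0.08],"yaw":0},{"dp":[0,-0.001,-0.11],"yaw":0},{"dp":[0,-0.001,-0.135],"yaw":0},{"dp":[0,-0.001,-0.155],"yaw":0},{"dp":[0,-0.001,-0.168],"yaw":0},{"dp":[0,-0.001,-0.174],"yaw":0},{"dp":[0,-0.001,-0.174],"yaw":0},{"dp":[0,-0.001,-0.174],"yaw":0}]'

```text
time_s: 3.23
tcp_pos: [0.4611, -0.2318, 0.0751]
eef_rot: [-180.0, -0.0, -89.9]
contact_force: [-0.3, 0.0, 0.8]
gripper_width: 0.0876
gripper_force: 0.0
```

Request:
apply_moves --targets '[{"dp":[0,0,0],"yaw":0},{"dp":[0,0,0],"yaw":0},{"dp":[0,0,0],"yaw":0},{"dp":[0,0,0],"yaw":0},{"dp":[0,0,0],"yaw":0},{"dp":[0,0,0],"yaw":0},{"dp":[0,0,0],"yaw":0},{"dp":[0,0,0],"yaw":0}]' --grip 1 --squeeze 15

```text
time_s: 3.9
tcp_pos: [0.4611, -0.2325, 0.0751]
eef_rot: [-179.9, -0.0, -90.0]
contact_force: [0.2, 1.6, 5.6]
gripper_width: 0.0623
gripper_force: 15.0
```

Request:
apply_moves --targets '[{"dp":[0,0,0.015],"yaw":0},{"dp":[0,0,0.04],"yaw":0},{"dp":[0,0,0.075],"yaw":0},{"dp":[0,0,0.11],"yaw":0},{"dp":[0,0.01,0.125],"yaw":0},{"dp":[0,0.04,0.13],"yaw":0},{"dp":[0,0.08,0.13],"yaw":0},{"dp":[0,0.12,0.13],"yaw":0},{"dp":[0,0.16,0.13],"yaw":0},{"dp":[0,0.2,0.13],"yaw":0},{"dp":[0,0.24,0.13],"yaw":0},{"dp":[-0.003,0.28,0.13],"yaw":0},{"dp":[-0.006,0.32,0.13],"yaw":0},{"dp":[-0.009,0.36,0.13],"yaw":0},{"dp":[-0.013,0.4,0.13],"yaw":0},{"dp":[-0.013,0.435,0.13],"yaw":0},{"dp":[-0.013,0.46,0.13],"yaw":0},{"dp":[-0.013,0.473,0.13],"yaw":0},{"dp":[-0.013,0.478,0.13],"yaw":0},{"dp":[-0.013,0.478,0.13],"yaw":0}]'

```text
time_s: 5.57
tcp_pos: [0.4471, 0.2459, 0.2038]
eef_rot: [179.9, -0.1, -90.0]
contact_force: [0.7, -0.3, -1.5]
gripper_width: 0.0623
gripper_force: 15.0
```

```bash
python3 - <<'E'
from h import *
from plant import cams
s,c=wrist("w2"); print(s["time_s"],s["tcp_pos"],s["gripper_width"],s["contact_force"])
for n,h,p in [("wide",.045,(.448,.245,.045))]:
    uv,k=at(c,p); print(n,uv,k,rim(c,uv,.06*k,h))
W=cloud(c); 
z=s["tcp_pos"][2]-.075+.085
uv,k=at(c,(s["tcp_pos"][0],s["tcp_pos"][1],z)); print(uv,k)
t=cams.capture("scene"); uv,k=at(t,(.448,.245,z)); print(uv,k,rim(t,uv,.04*k,z)); cv2.imwrite("pics/s2.png",t["image"][:,:,::-1])
E
```

```text
5.5667 [0.4471494  0.24587419 0.20381439] 0.0622685546109821 [ 0.66424198 -0.2885315  -1.49120422]
wide (np.float64(317.1037451681144), np.float64(184.5914788990208)) 918.0188981162232 (756, array([0.4472, 0.2448]), 0.0493, array([0.447 , 0.2449, 0.0519]), 0.0434)
(np.float64(317.65535233159966), np.float64(264.29126983273346)) 1988.689301964889
(np.float64(458.38438149352885), np.float64(231.51281420999607)) 659.4449904502068 (56, array([0.4274, 0.2663]), 0.0158, array([0.4288, 0.2643, 0.025 ]), 0.2117)
```

View pics/w2.png

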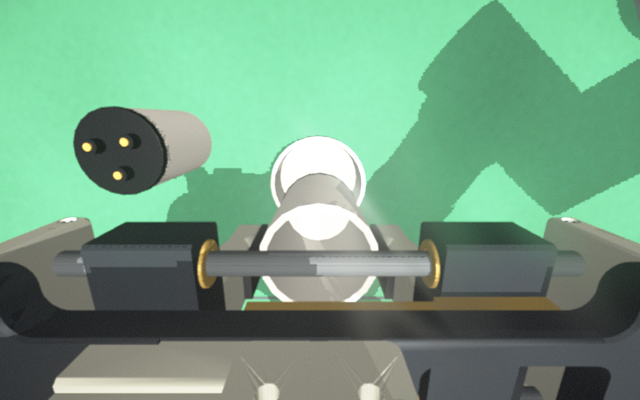

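The picture shows the middle cap held upright between the jaws, its rim centred near (320,255). The wide cap is below at (318,184) and the sensor is well clear at (120,150). The position is good with about 17 mm of radial play, so I'll lower it.

Request:
apply_moves --targets '[{"dp":[0,-0.001,-0.025],"yaw":0},{"dp":[0,-0.001,-0.05],"yaw":0},{"dp":[0,-0.001,-0.07],"yaw":0},{"dp":[0,-0.001,-0.085],"yaw":0},{"dp":[0,-0.001,-0.095],"yaw":0},{"dp":[0,-0.001,-0.103],"yaw":0},{"dp":[0,-0.001,-0.11],"yaw":0},{"dp":[0,-0.001,-0.115],"yaw":0},{"dp":[0,-0.001,-0.119],"yaw":0},{"dp":[0,-0.001,-0.122],"yaw":0},{"dp":[0,-0.001,-0.124],"yaw":0},{"dp":[0,-0.001,-0.124],"yaw":0},{"dp":[0,-0.001,-0.124],"yaw":0}]'

```text
time_s: 6.75
tcp_pos: [0.4476, 0.2448, 0.0808]
eef_rot: [-180.0, 0.0, -90.0]
contact_force: [0.2, 0.5, -1.6]
gripper_width: 0.062
gripper_force: 15.0
```

Request:
apply_moves --targets '[{"dp":[0,0,-0.001],"yaw":0},{"dp":[0,0,-0.001],"yaw":0},{"dp":[0,0,-0.001],"yaw":0},{"dp":[0,0,-0.001],"yaw":0},{"dp":[0,0,-0.001],"yaw":0},{"dp":[0,0,-0.001],"yaw":0}]' --grip -1

```text
time_s: 7.25
tcp_pos: [0.4476, 0.2447, 0.0797]
eef_rot: [-180.0, 0.0, -90.0]
contact_force: [0.3, 0.0, 1.2]
gripper_width: 0.0874
gripper_force: 0.0
```

Request:
apply_moves --targets '[{"dp":[0,0,0.01],"yaw":0},{"dp":[0,0,0.03],"yaw":0},{"dp":[0,0,0.06],"yaw":0},{"dp":[0,0,0.1],"yaw":0},{"dp":[0,0,0.14],"yaw":0},{"dp":[0,0,0.17],"yaw":0},{"dp":[0.01,-0.03,0.18],"yaw":0},{"dp":[0.024,-0.065,0.18],"yaw":0},{"dp":[0.038,-0.1,0.18],"yaw":0},{"dp":[0.051,-0.135,0.18],"yaw":0},{"dp":[0.064,-0.17,0.18],"yaw":0},{"dp":[0.078,-0.205,0.18],"yaw":0},{"dp":[0.091,-0.24,0.18],"yaw":0},{"dp":[0.104,-0.275,0.18],"yaw":0},{"dp":[0.118,-0.31,0.18],"yaw":0},{"dp":[0.131,-0.345,0.18],"yaw":0},{"dp":[0.145,-0.38,0.18],"yaw":0},{"dp":[0.157,-0.41,0.18],"yaw":0},{"dp":[0.165,-0.437,0.18],"yaw":0},{"dp":[0.165,-0.437,0.18],"yaw":0}]'

```text
time_s: 8.92
tcp_pos: [0.6131, -0.1967, 0.2594]
eef_rot: [179.9, -0.1, -90.2]
contact_force: [-0.1, 0.3, -0.4]
gripper_width: 0.0875
gripper_force: 0.0
```

```bash
python3 - <<'E'
from h import *
from plant import cams
s,c=wrist("w3"); print(s["time_s"],s["tcp_pos"],s["gripper_width"],s["contact_force"])
uv,k=at(c,(.613,-.192,.125)); print(uv,k,rim(c,uv,.03*k,.125))
for n in ["scene","top"]:
    t=cams.capture(n)
    uv,k=at(t,(.4475,.245,.09)); print(n,"mid",rim(t,uv,.037*k,.09)); a=uv
    uv,k=at(t,(.4475,.245,.045)); print(n,"wide",rim(t,uv,.06*k,.045))
    if n=="scene": cv2.imwrite("pics/s3.png",cv2.resize(t["image"][200:360,280:520,::-1],None,fx=2.5,fy=2.5))
E
```

```text
8.9167 [ 0.61309658 -0.19670461  0.25941802] 0.08752320598163266 [-0.13151156  0.33118089 -0.36668913]
(np.float64(318.00850893870415), np.float64(195.57107944951125)) 990.3015998260202 (405, array([ 0.6126, -0.1935]), 0.0158, array([ 0.6125, -0.1932,  0.018 ]), 0.1233)
scene mid (281, array([0.4487, 0.2424]), 0.0288, array([0.4486, 0.2424, 0.0315]), 0.0881)
scene wide (512, array([0.4519, 0.2459]), 0.0427, array([0.4484, 0.2441, 0.0521]), 0.0437)
top mid (270, array([0.4475, 0.2438]), 0.0286, array([0.4474, 0.2439, 0.031 ]), 0.0893)
top wide (460, array([0.4478, 0.2476]), 0.0447, array([0.4475, 0.2464, 0.0521]), 0.0445)
```

View pics/w3.png

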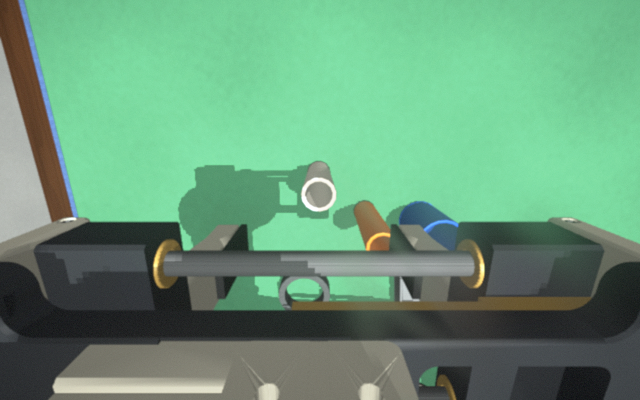

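View pics/s3.png

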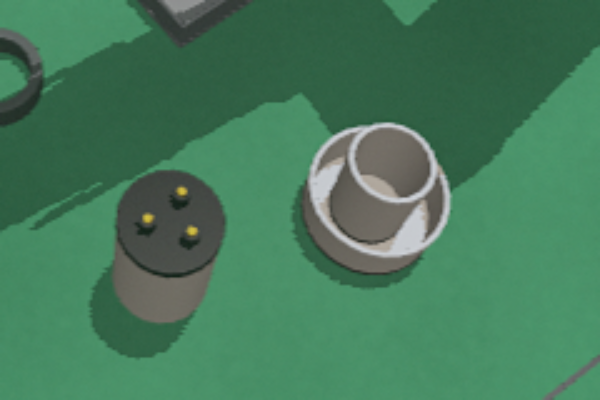

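The middle cap stands nested, at about (390,180) in the crop: rim at z≈0.089, centre (0.4475,0.243), with the sensor untouched. In the wrist view the slim cap is at (318,193), centre (0.6125,-0.193), with orange to the right at (375,230). I'll descend on the slim cap.

Request:
apply_moves --targets '[{"dp":[0,0,0],"yaw":0},{"dp":[0,0,0],"yaw":0},{"dp":[0,0,0],"yaw":0},{"dp":[0,0,0],"yaw":0},{"dp":[0,0,-0.03],"yaw":0},{"dp":[0,0,-0.06],"yaw":0},{"dp":[0,0,-0.085],"yaw":0},{"dp":[0,0,-0.11],"yaw":0},{"dp":[0,0,-0.13],"yaw":0},{"dp":[0,0,-0.145],"yaw":0},{"dp":[0,0,-0.151],"yaw":0},{"dp":[0,0,-0.151],"yaw":0},{"dp":[0,0,-0.151],"yaw":0}]'

```text
time_s: 10.15
tcp_pos: [0.613, -0.1922, 0.1092]
eef_rot: [-180.0, -0.0, -90.0]
contact_force: [-0.0, -0.3, 0.2]
gripper_width: 0.0873
gripper_force: 0.0
```

Request:
apply_moves --targets '[{"dp":[0,0,0],"yaw":0},{"dp":[0,0,0],"yaw":0},{"dp":[0,0,0],"yaw":0},{"dp":[0,0,0],"yaw":0},{"dp":[0,0,0],"yaw":0},{"dp":[0,0,0],"yaw":0},{"dp":[0,0,0],"yaw":0},{"dp":[0,0,0],"yaw":0},{"dp":[0,0,0],"yaw":0},{"dp":[0,0,0],"yaw":0},{"dp":[0,0,0],"yaw":0},{"dp":[0,0,0],"yaw":0}]' --grip 1 --squeeze 15

```text
time_s: 11.15
tcp_pos: [0.6126, -0.1924, 0.1085]
eef_rot: [-180.0, -0.0, -90.0]
contact_force: [0.9, -0.2, -0.3]
gripper_width: 0.0347
gripper_force: 15.0
```

Request:
apply_moves --targets '[{"dp":[0,0,0.015],"yaw":0},{"dp":[0,0,0.045],"yaw":0},{"dp":[0,0,0.08],"yaw":0},{"dp":[0,0,0.12],"yaw":0},{"dp":[0,0,0.15],"yaw":0},{"dp":[-0.005,0.015,0.16],"yaw":0},{"dp":[-0.017,0.045,0.16],"yaw":0},{"dp":[-0.031,0.08,0.16],"yaw":0},{"dp":[-0.044,0.115,0.16],"yaw":0},{"dp":[-0.057,0.15,0.16],"yaw":0},{"dp":[-0.071,0.185,0.16],"yaw":0},{"dp":[-0.084,0.22,0.16],"yaw":0},{"dp":[-0.097,0.255,0.16],"yaw":0},{"dp":[-0.111,0.29,0.16],"yaw":0},{"dp":[-0.124,0.325,0.16],"yaw":0},{"dp":[-0.137,0.36,0.16],"yaw":0},{"dp":[-0.149,0.39,0.16],"yaw":0},{"dp":[-0.159,0.415,0.16],"yaw":0},{"dp":[-0.165,0.43,0.16],"yaw":0},{"dp":[-0.165,0.436,0.16],"yaw":0}]'

```text
time_s: 12.82
tcp_pos: [0.446, 0.2456, 0.2681]
eef_rot: [180.0, 0.0, -89.9]
contact_force: [0.0, -0.4, -0.6]
gripper_width: 0.0345
gripper_force: 15.0
```

Request:
apply_moves --targets '[{"dp":[0,0,0],"yaw":0},{"dp":[0,0,0],"yaw":0},{"dp":[0,0,0],"yaw":0},{"dp":[0,0,0],"yaw":0}]'

```text
time_s: 13.15
tcp_pos: [0.4478, 0.2427, 0.2684]
eef_rot: [180.0, -0.0, -90.1]
contact_force: [0.3, -0.7, -2.3]
gripper_width: 0.0348
gripper_force: 15.0
```

```bash
python3 - <<'E'
from h import *
from plant import cams
s,c=wrist("w4"); print(s["time_s"],s["tcp_pos"],s["gripper_width"],s["contact_force"])
uv,k=at(c,(.4475,.2435,.09)); print(uv,k,rim(c,uv,.037*k,.09))
tp=s["tcp_pos"]; zt=tp[2]-.1085+.125
uv,k=at(c,(tp[0],tp[1],zt)); print(uv,k,rim(c,uv,.025*k,zt))
W=cloud(c); v,u=np.mgrid[0:400,0:640]   # held cap's side, lower part: near-camera side points
for z in np.arange(zt-.12,zt,.02):
    m=(abs(W[...,2]-z)<.004)&(np.hypot(W[...,0]-tp[0],W[...,1]-tp[1])<.03)&(c["range_z"]>0)
    if m.sum()>5: p=W[m]; print(round(z-zt,3),m.sum(),p[:,0].min().round(4),p[:,0].max().round(4),p[:,1].min().round(4))
E
```

```text
13.15 [0.4477677  0.24268378 0.26844363] 0.03480652301844787 [ 0.26430231 -0.65068393 -2.25015053]
(np.float64(318.27721979548545), np.float64(181.94723158092242)) 862.7557219356386 (417, array([0.4472, 0.2431]), 0.0286, array([0.4473, 0.2433, 0.031 ]), 0.0884)
(np.float64(317.59335347287896), np.float64(271.2199096840128)) 2082.2753217785307 (1630, array([0.4475, 0.2415]), 0.0165, array([0.4477, 0.2417, 0.0244]), 0.2832)
-0.12 95 0.4316 0.464 0.2257
-0.1 76 0.4322 0.4618 0.2258
-0.08 99 0.4319 0.4619 0.2255
-0.06 148 0.4313 0.4625 0.2248
-0.04 266 0.4263 0.4684 0.2245
-0.02 645 0.4195 0.4761 0.2244
```

View pics/w4.png

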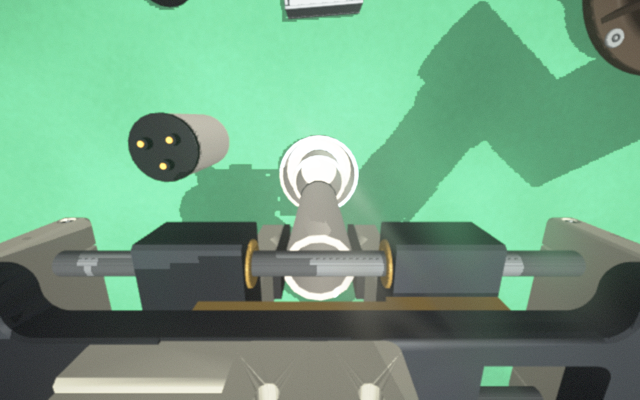

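The slim cap is held upright with its foot near (318,190), above the middle cap at (319,172). The foot centre is about (0.448,0.2417) against the middle cap's (0.447,0.243). I'll shift y by +1.5 mm and lower.

Request:
apply_moves --targets '[{"dp":[-0.0005,0.0015,-0.02],"yaw":0},{"dp":[-0.0005,0.0015,-0.04],"yaw":0},{"dp":[-0.0005,0.0015,-0.055],"yaw":0},{"dp":[-0.0005,0.0015,-0.068],"yaw":0},{"dp":[-0.0005,0.0015,-0.08],"yaw":0},{"dp":[-0.0005,0.0015,-0.092],"yaw":0},{"dp":[-0.0005,0.0015,-0.104],"yaw":0},{"dp":[-0.0005,0.0015,-0.115],"yaw":0},{"dp":[-0.0005,0.0015,-0.125],"yaw":0},{"dp":[-0.0005,0.0015,-0.134],"yaw":0},{"dp":[-0.0005,0.0015,-0.14],"yaw":0},{"dp":[-0.0005,0.0015,-0.144],"yaw":0},{"dp":[-0.0005,0.0015,-0.147],"yaw":0},{"dp":[-0.0005,0.0015,-0.149],"yaw":0},{"dp":[-0.0005,0.0015,-0.149],"yaw":0},{"dp":[-0.0005,0.0015,-0.149],"yaw":0}]'

```text
time_s: 14.53
tcp_pos: [0.4472, 0.2453, 0.1198]
eef_rot: [-180.0, 0.0, -90.0]
contact_force: [-0.7, 0.3, -1.1]
gripper_width: 0.0349
gripper_force: 15.0
```

Request:
apply_moves --targets '[{"dp":[0,0,-0.001],"yaw":0},{"dp":[0,0,-0.001],"yaw":0},{"dp":[0,0,-0.001],"yaw":0}]'

```text
time_s: 14.78
tcp_pos: [0.4471, 0.2452, 0.1188]
eef_rot: [-180.0, 0.0, -90.0]
contact_force: [-0.4, -0.0, -1.0]
gripper_width: 0.035
gripper_force: 15.0
```

Request:
apply_moves --targets '[{"dp":[0,0,0],"yaw":0},{"dp":[0,0,0],"yaw":0},{"dp":[0,0,0],"yaw":0},{"dp":[0,0,0],"yaw":0},{"dp":[0,0,0],"yaw":0},{"dp":[0,0,0],"yaw":0},{"dp":[0,0,0],"yaw":0},{"dp":[0,0,0.01],"yaw":0},{"dp":[0,0,0.03],"yaw":0},{"dp":[0,0,0.06],"yaw":0},{"dp":[0,0,0.09],"yaw":0},{"dp":[0,0,0.12],"yaw":0},{"dp":[0,-0.03,0.14],"yaw":0},{"dp":[0.01,-0.06,0.14],"yaw":0},{"dp":[0.02,-0.1,0.14],"yaw":0},{"dp":[0.02,-0.13,0.14],"yaw":0},{"dp":[0.02,-0.15,0.14],"yaw":0},{"dp":[0.02,-0.15,0.14],"yaw":0}]' --grip -1

```text
time_s: 16.28
tcp_pos: [0.4665, 0.0921, 0.2595]
eef_rot: [-180.0, 0.0, -90.1]
contact_force: [-0.1, -0.5, -0.0]
gripper_width: 0.0879
gripper_force: 0.0
```

```bash
python3 - <<'E'
from h import *
from plant import cams, get_state
s=get_state(); print(s["time_s"],s["tcp_pos"],s["contact_force"])
for n in ["scene","top"]:
    t=cams.capture(n)
    for k_,h,r_ in [("slim",.135,.025),("mid",.09,.037),("wide",.045,.06)]:
        uv,k=at(t,(.4475,.244,h)); print(n,k_,rim(t,uv,r_*k,h))
    if n=="scene": cv2.imwrite("pics/s5.png",cv2.resize(t["image"][180:360,280:520,::-1],None,fx=2.5,fy=2.5))
E
```

```text
16.2833 [0.46652284 0.09207991 0.25952603] [-0.11967885 -0.53349865 -0.04121809]
scene slim (171, array([0.4487, 0.2434]), 0.0159, array([0.4481, 0.2435, 0.0183]), 0.1333)
scene mid (290, array([0.4496, 0.2426]), 0.0257, array([0.4486, 0.242 , 0.0313]), 0.0887)
scene wide (452, array([0.4487, 0.2445]), 0.0449, array([0.4487, 0.2439, 0.0523]), 0.0434)
top slim (0, array([0., 0.]), 0.0, array([0., 0., 0.]), nan)
top mid (0, array([0., 0.]), 0.0, array([0., 0., 0.]), nan)
top wide (0, array([0., 0.]), 0.0, array([0., 0., 0.]), nan)
  return _methods._mean(a, axis=axis, dtype=dtype,
  ret = ret.dtype.type(ret / rcount)
```

View pics/s5.png

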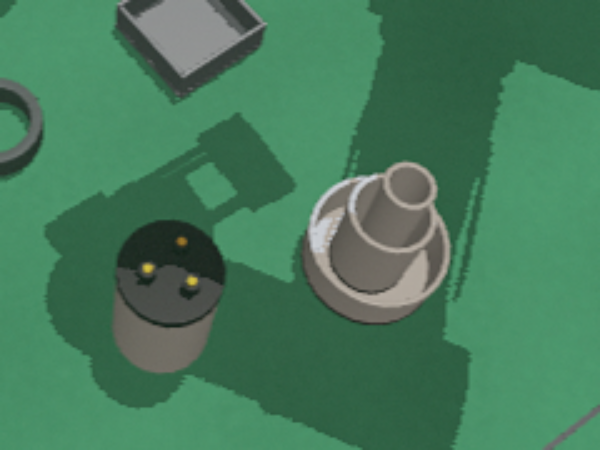

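The crop shows all three caps nested upright at about (380,240). The rims are at z≈0.134/0.089/0.044 with axes within 2 mm, the sensor stands at (170,290), and the gripper is clear. I'll hand in.

```bash
python3 -c "
from plant import r
print(r.close_job())"
```

```text
the job is handed in; nothing more can be done
None
```

The three white caps are nested upright in the wide cap, which stayed in place; the sensor still stands, and I handed the job in at about 16 s of robot time (no verdict was returned).

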